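# Lock the battery cover of the kitchen scale

## Robot

A 6-joint arm with a two-finger parallel gripper is mounted at the origin on a cart in front of the work surface, level with it; the furniture and walls round the work are solid. World frame = base frame: x ahead of the robot, y to its left, z up, the work surface at z = 0. Lengths are in mm, angles in rad, forces in N, time in s.
With the tool pointing down it reaches from about 350 to 775 mm from the base axis. Payload 7.3 kg.
Tool frame: the origin (TCP) lies on the front face of the gripper's body, between the roots of the fingers; the fingertips stand 66 mm ahead of it and the grasp point (between the pads) lies 47 mm ahead of it (bot.tip_extent is the distance from the TCP to the fingertips, in mm); z points along the fingers, y is the line along which they close (so a half turn about z gives the same grasp; the last joint's range is limited). The gripper opens to 92 mm and grips with 3 to 60 N. Pads are 19 mm wide; open, the fingers measure 130 mm over their backs; the gripper's body (75 mm by 190 mm) begins 47 mm behind the grasp point.
Start: joints at [1.191, 0.342, 1.524, -0, 1.275, -0.146], TCP at [121.611, 510.734, 292.241] pointing down, gripper open.
Joint ranges: [-2.53, 2.53], [-0.77, 2.02], [0.04, 2.7], [-1, 4.14], [0.28, 2.66], [-3.11, 3.11]. Speed limits (rad/s): [2.57, 2.57, 3.14, 3.14, 3.14, 3.14].

## Interface

Orientations are given as [roll, pitch, yaw] about the fixed x, y, z axes, in that order (R = Rz(yaw) Ry(pitch) Rx(roll)).
In Python, from plant import readout, viewer, order, bot gives the robot as it stands.
- The arm moves only by the shell command python3 -m creep 'ROWS'. ROWS is text: rows parted by semicolons, each of 7 numbers parted by spaces: the shift along the world's x, y, z in m, then the turn, a rotation vector about the world's x, y, z in rad, then the opening in per cent of the stroke, from 0 (shut) to 100 (fully open). A call has 1 to 8 rows; each row shifts and turns the commanded pose from where the row before left it; what a row does not reach is not made up. A row lasts 1/12 s, in which the tool goes at most 41.7 mm and 7.16 degrees, less where a joint would pass 70% of its speed; a pose out of reach is approached as far as the arm can. A call is refused whole if a number of a shift passes 0.0417 or a number of a turn 0.125, either way. A call with a gripper value outside its range is refused whole. The fingers move at their own pace and stop on an object; the grip force is fixed at half the most. Time passes only in rows, so rows that do not move let the fingers close. It gives the time, the measured TCP pose, the force, the opening and the grip force at its end, in the units of the state.
- readout.get_obs(): the state, without advancing time (a new reading comes with each control period).
- viewer.capture(name): name is "scene" or "top" or "wrist"; returns the picture (420x560x3 uint8, red, green, blue); there is no depth.
- viewer.camera_info(name): a dict with "fx", "fy", "cx", "cy" (pixels), "D" ([k1, k2, p1, p2, k3] as OpenCV has them; the pictures are not rectified), "origin" and "rotation" of the camera in the world. Camera axes: x right, y up, looking along -z (the intrinsics and any distortion apply to the point x, -y, -z); pixel columns grow to the right and rows downward; lengths in mm; the calibration is good to about 2 mm. A picture is of the moment at which its call begins: read the wrist's pose just before it. camera_info takes no time and is no camera call; for the wrist camera it gives the pose at the moment of the call.
- order.close_job(): hands the job in; it is judged then, once.
The state is a dict: "time": time; "joint_positions": joint angles; "dq": joint speeds; "tau": joint torques, N m; "tool_pos": TCP position; "tcp_rot": TCP orientation; "contact_force": force on the tool from outside, world axes, zero at the start; "moment": the same for the moment, N m; "grip_width": finger opening in mm; "finger_force": force on a finger pad.
Only numpy, scipy, OpenCV 4.12 (cv2) and the standard library are available. Lean on these libraries where they do the work, as an engineer would, in place of code of your own. Each camera call takes 0.05 s, during which the arm holds its last target. There are 200 camera calls.

## Task

The kitchen scale lies face down with its battery cover in place but not locked. Take the screwdriver out of its wooden stand by the handle, push its cross bit fully into the brass screw and, keeping it pressed in, turn the screw clockwise until it stops, with its red mark at the green mark on the cover; then put the screwdriver back upright in its stand, fully down, and let go. Turn the screw only with the screwdriver, and leave the other kitchen things where they stand.

Things in the scene. Friction and masses are not known exactly. Their poses are not given: they have to be found in the camera images.
- scale: white kitchen scale lying face down, 160 x 150 mm (x, y), flat top 40 mm high, four rubber feet 4 mm higher at the corners; fixed. Origin: centre of its lowest face, z up. The screw's vertical axis is at x = +25 mm, y = 0, in a round 43 mm opening; a green mark lies beside the opening on its -x side. It lies at the left or at the right of the robot, the stand at the other side.
- screw: brass locking screw in the scale, head 39 mm across, 10.5 mm high. Origin: centre of the head's underside, z up. At turn 0 its top is level with the scale's. Two crossing slots along its x and y: 7 mm wide, 30 long, 7.5 deep. A red mark on its rim meets the green one when home. Turning clockwise it sinks 4.6 mm per rad, so the bit must follow. Takes 0.15 N m; a push under 25 N does not turn it.
- recess (a point): centre of the floor of the screw's cross recess, 3 mm above the screw's origin and 7.5 mm below the top of its head; moves and turns with the screw, axes as the screw's (slots along x and y, z up)
- screw_turn (a joint): turn of the screw in rad, growing clockwise seen from above; starts between 0 and 0.2, stops at 1.3 (home). The screw stays where it is left.
- driver: screwdriver, upright in the stand. Origin: centre of the bit's end, z up to the handle. Cross bit: blades along its x and y, 24 mm wide, 4 thick, 12 high (fits any of 4 quarter turns; 1.5 mm play a side, 0.15 rad backlash). Shaft 12 mm; black collar 54 mm across at z 62-70 mm; orange square handle 30 x 30 mm, sides along x and y, up to z 155 mm. About 0.12 kg, centre of mass near z 100 mm.
- stand: fixed wooden block 80 x 80 x 75 mm with a vertical round hole 35 mm across, 66 mm deep, in its middle. Origin: centre of its underside, z up. The screwdriver hangs in the hole, collar resting on the block's top, the bit's end 13 mm above the worktop. At the left or right of the robot.
- jar: small slim spice jar with a white lid, 37 mm across, 92 mm tall, standing between the two working places; stands loose, to be left alone. Origin: centre of its underside.
- red_jar: spice jar with a red lid, 52 mm across, 108 mm tall, at the left; stands loose, to be left alone. Origin: centre of its underside.
- tin: red spice tin, 32 x 49 x 111 mm, at the right; stands loose, to be left alone. Origin: centre of its underside.
- bottle: dark sauce bottle with a green cap, 58 mm across, 184 mm tall, at the back; stands loose, to be left alone. Origin: centre of its underside.
- yellow_jar: spice jar with a yellow lid, 49 mm across, 98 mm tall, at the back; stands loose, to be left alone. Origin: centre of its underside.

How it is judged:
By the outcome, as a careful person would: the job done as asked, in the order asked, and still so for the second after the job is handed in, with the robot touching nothing.
It also fails if it takes over 64 s, if anything falls off the work surface, if the arm or the gripper's body presses on something with over 40 N, if the wrist force passes 120 N, or if a joint passes its speed limit or range.

## Working session

There is one attempt and no reset: what is moved stays moved. The work goes in short steps, Python scripts to look and compute and a shell command to move; the robot and the scene stay as the last step left them, time stands still between calls to the robot, and variables do not carry over. Pictures are saved under pics/ and viewed, at most 10 in all, crops included, and the job is handed in when it is done.

```bash
mkdir -p pics; cat > h.py <<'E'
import numpy as np, cv2
from plant import readout, viewer, order, bot
def cap(n,f):
    ci=viewer.camera_info(n); im=viewer.capture(n); cv2.imwrite('pics/'+f+'.png',cv2.cvtColor(im,cv2.COLOR_RGB2BGR)); return im,ci
def K(ci): return np.array([[ci['fx'],0,ci['cx']],[0,ci['fy'],ci['cy']],[0,0,1.]])
def ray(ci,p):
    u=cv2.undistortPoints(np.array(p,float).reshape(-1,1,2),K(ci),np.array(ci['D'],float)).reshape(-1,2)
    d=np.c_[u[:,0],-u[:,1],-np.ones(len(u))]@np.array(ci['rotation']).reshape(3,3).T
    return np.array(ci['origin'],float),d
def onz(ci,p,z):
    o,d=ray(ci,p); return o+d*((z-o[2])/d[:,2])[:,None]
def proj(ci,X):
    R=np.array(ci['rotation']).reshape(3,3); c=(np.array(X,float).reshape(-1,3)-np.array(ci['origin']))@R
    c=c*[1,-1,-1]; return cv2.projectPoints(c,np.zeros(3),np.zeros(3),K(ci),np.array(ci['D'],float))[0].reshape(-1,2)
E
python3 - <<'E'
from h import *
a,c1=cap('top','top0'); b,c2=cap('scene','scene0')
cv2.imwrite('pics/top0.png',cv2.cvtColor(a,cv2.COLOR_RGB2BGR))
print(c1,c2,readout.get_obs())
E
```

```text
{'fx': 407.3006407452564, 'fy': 407.3006407452564, 'cx': 285.8194033871474, 'cy': 210.95046887279636, 'D': array([-0.04948246,  0.        ,  0.        ,  0.        ,  0.        ]), 'origin': array([ 461.39730153,  -11.95443948, 1515.83486665]), 'rotation': array([ 0.06794479,  0.01573553, -1.56252737])} {'fx': 469.8151168220414, 'fy': 469.8151168220414, 'cx': 279.5585460572434, 'cy': 209.52472643802994, 'D': array([-0.05419705,  0.        ,  0.        ,  0.        ,  0.        ]), 'origin': array([ -102.29816916, -1086.85933941,   682.786107  ]), 'rotation': array([ 1.09547349, -0.01195375, -0.54630217])} {'time': 0.1, 'joint_positions': array([ 1.19099589e+00,  3.42654207e-01,  1.52490889e+00, -4.97158851e-05,
        1.27538827e+00, -1.46008762e-01]), 'dq': array([-0.00128997, -0.0015313 , -0.00218615, -0.00154049, -0.00116493,
       -0.00038856]), 'tau': array([ 2.76777711e-03, -4.32003665e+01, -2.44693476e+01,  7.19384383e-02,
        5.25365677e-02, -7.63111302e-06]), 'tool_pos': array([121.51992326, 510.46748695, 291.61819284]), 'tcp_rot': array([-3.14024149e+00, -1.50642109e-04,  2.90781538e+00]), 'contact_force': array([ 0.12837097,  0.29027777, -0.02488522]), 'moment': array([-0.00214569,  0.00099207,  0.01701585]), 'finger_force': 0.0, 'grip_width': 92.01608165817201}
```

View pics/top0.png

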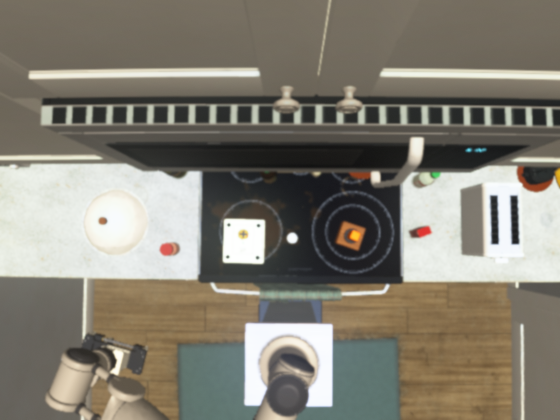

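View pics/scene0.png

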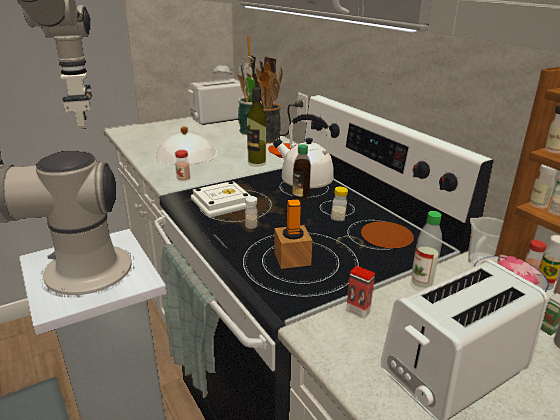

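Overview: the scale is at the left (top px ~243,241) with its screw at ~(243,234), the stand and driver are at the right (~350,236), and the slim jar is between them (~292,238). Next I'll measure each one.

```bash
cat > /tmp/p.py <<'E'
s=open('h.py').read()
s=s.replace("def cap","from scipy.spatial.transform import Rotation as Ro\ndef cap").replace("np.array(ci['rotation']).reshape(3,3)","Ro.from_euler('xyz',ci['rotation']).as_matrix()")
open('h.py','w').write(s)
E
python3 /tmp/p.py
python3 - <<'E'
from h import *
a=cv2.imread('pics/top0.png'); c=viewer.camera_info('top'); b=cv2.imread('pics/scene0.png'); cs=viewer.camera_info('scene')
def blobs(im,lo,hi,box):
    h=cv2.cvtColor(im,cv2.COLOR_BGR2HSV); m=cv2.inRange(h,lo,hi); q=np.zeros_like(m); x0,y0,x1,y1=box; q[y0:y1,x0:x1]=m[y0:y1,x0:x1]
    n,l,s,ce=cv2.connectedComponentsWithStats(q); i=1+np.argmax(s[1:,4]); pts=cv2.findContours((l==i).astype('u1' if 0 else np.uint8),0,2)[0]
    return ce[i],s[i],max(pts,key=cv2.contourArea)
ce,s,k=blobs(a,(0,0,170),(179,60,255),(215,210,272,270)); r=cv2.minAreaRect(k); print('scale',r, onz(c,[r[0]],40), onz(c,cv2.boxPoints(r),40).round(1))
ce,s,k=blobs(a,(5,190,200),(25,255,255),(325,210,375,260)); r=cv2.minAreaRect(k); print('handle',ce,s,r,onz(c,[r[0]],168))
ce,s,k=blobs(a,(3,80,60),(20,255,255),(325,210,375,260)); r=cv2.minAreaRect(k); print('stand',r,onz(c,cv2.boxPoints(r),75).round(1))
ce,s,k=blobs(b,(5,190,150),(25,255,255),(280,190,310,240)); print('handle scene',ce,s,k[k[:,0,1].argmin()])
o,d=ray(cs,[[293.5,202]]);print('scene ray z168',onz(cs,[[293.5,202]],168))
ce,s,k=blobs(a,(0,0,170),(179,60,255),(280,225,305,250)); print('jar',onz(c,[ce],92))
big=np.hstack([cv2.resize(a[210:275,212:277],(400,400),interpolation=cv2.INTER_CUBIC),cv2.resize(a[205:270,320:385],(400,400),interpolation=cv2.INTER_CUBIC)])
cv2.imwrite('pics/z0.png',big)
E
```

```text
scale ((243.5, 241.0), (44.0, 41.0), 90.0) [[451.42445858 164.53403901  40.        ]] [[530.6 240.6  40. ]
 [531.8  91.1  40. ]
 [372.9  89.3  40. ]
 [371.3 237.8  40. ]]
handle [354.89411765 235.18823529] [350 230  11  11  85] ((354.9000244140625, 235.2000274658203), (8.944271087646484, 9.391485214233398), 26.56505012512207) [[ 474.37669612 -218.66172828  168.        ]]
stand ((350.0500183105469, 235.35000610351562), (26.246902465820312, 25.298219680786133), 18.434946060180664) [[ 446.6 -157.8   75. ]
 [ 531.4 -186.    75. ]
 [ 502.7 -274.    75. ]
 [ 418.1 -245.5   75. ]]
handle scene [293.94827586 217.05172414] [289 207  11  22 232] [[289 207]]
scene ray z168 [[ 473.65016109 -217.84839568  168.        ]]
jar [[464.89839744 -10.31293106  92.        ]]
```

View pics/z0.png

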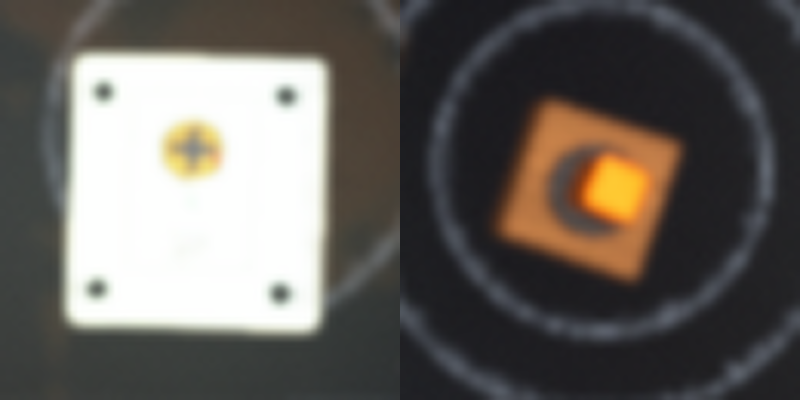

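The zoom shows the scale with its yaw near 0. The screw (~crop 193,150) shows its cross, with the red mark at ~(217,158). The driver stands in the stand, which is yawed about -18°. Next I'll move over the scale and look with the wrist camera.

```bash
python3 -m creep '0.024 -0.028 0 0 0 0 100;0.026 -0.029 0 0 0 0 100;0.026 -0.029 0 0 0 0 100;0.026 -0.029 0 0 0 0 100;0.026 -0.029 0 0 0 0 100;0.026 -0.029 0 0 0 0 100;0.026 -0.029 0 0 0 0 100;0.026 -0.029 0 0 0 0 100' && python3 -m creep '0.026 -0.029 0 0 0 0 100;0.026 -0.029 0 0 0 0 100;0.026 -0.029 0 0 0 0 100;0.026 -0.028 0 0 0 0 100;0 0 0 0 0 0 100;0 0 0 0 0 0 100' && python3 - <<'E'
from h import *
im,c=cap('wrist','w1'); print(c, readout.get_obs()['tool_pos'])
E
```

```text
time: 0.77
tool_pos: [328.3, 278.1, 292.1]
tcp_rot: [-3.142, -0.0, 2.908]
contact_force: [0.3, 1.8, -0.0]
grip_width: 91.6
finger_force: 0.0
time: 1.27
tool_pos: [432.4, 163.3, 291.7]
tcp_rot: [-3.141, -0.001, 2.904]
contact_force: [-0.8, 0.3, -0.2]
grip_width: 92.0
finger_force: 0.0
{'fx': 323.5219932173233, 'fy': 323.5219932173233, 'cx': 278.4080110497741, 'cy': 209.33631140222127, 'D': array([-0.07337725,  0.        ,  0.        ,  0.        ,  0.        ]), 'origin': array([368.50316307, 178.97885874, 384.22565988]), 'rotation': array([-2.45079313e-01, -6.22051025e-05,  1.33344908e+00])} [431.46669943 164.34294847 291.7439695 ]
```

View pics/w1.png

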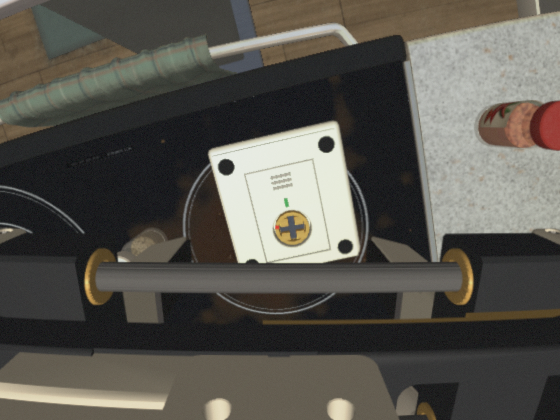

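The wrist view shows the scale whole: screw at ~(292,229), red mark at ~(277,228) and green mark at ~(286,202). I'll measure these by mask.

```bash
cat > m.py <<'E'
from h import *
def screw(im,c,box):
    h=cv2.cvtColor(im,cv2.COLOR_BGR2HSV); x0,y0,x1,y1=box
    def m(lo,hi):
        a=cv2.inRange(h,lo,hi); q=np.zeros_like(a); q[y0:y1,x0:x1]=a[y0:y1,x0:x1]; return q
    def big(q):
        n,l,s,ce=cv2.connectedComponentsWithStats(q); i=1+np.argmax(s[1:,4]); return (l==i).astype(np.uint8),ce[i],s[i,4]
    br,_,_=big(m((12,70,60),(32,255,255))|m((0,100,60),(12,255,255)))
    k=max(cv2.findContours(br,0,2)[0],key=cv2.contourArea); hull=cv2.convexHull(k)
    e=cv2.fitEllipse(hull); P=onz(c,[e[0]],40)[0]; w=onz(c,hull.reshape(-1,2),39.5)
    print('ellipse',e,'centre',P.round(1),'hull extents',(w.max(0)-w.min(0)).round(1),'mid',((w.max(0)+w.min(0))/2).round(1))
    _,g,n=big(m((40,80,40),(85,255,255))); G=onz(c,[g],40)[0]; print('green',g,n,G.round(1))
    hr=m((0,130,60),(7,255,255))|m((172,130,60),(179,255,255)); _,r,n=big(hr); R=onz(c,[r],39.5)[0]; print('red',r,n,R.round(1))
    ang=lambda Q:np.arctan2(Q[1]-P[1],Q[0]-P[0])
    print('ang green',ang(G),'red',ang(R),'radius',np.linalg.norm((G-P)[:2]),np.linalg.norm((R-P)[:2]), 'to go cw',(ang(R)-ang(G))%(2*np.pi))
    # slots: dark pixels in hull
    hm=np.zeros_like(br); cv2.fillPoly(hm,[hull],1); hm=cv2.erode(hm,np.ones((3,3)))
    g=((h[:,:,1]<90)|(h[:,:,2]<70))&(hm>0)
    ys,xs=np.nonzero(g); D=onz(c,np.c_[xs,ys],37)[:,:2]-P[:2]; rr=np.hypot(*D.T); s=(rr>6)&(rr<15); a=np.arctan2(D[s,1],D[s,0])
    print('slots n',s.sum(),'angle mod pi/2',np.angle(np.exp(4j*a).mean())/4, abs(np.exp(4j*a).mean()),'D mean',D.mean(0))
E
python3 - <<'E'
from m import *
ci=viewer.camera_info('wrist'); im=cv2.imread('pics/w1.png'); screw(im,ci,(265,190,320,252))
w=cv2.cvtColor(im,cv2.COLOR_BGR2HSV); m=cv2.inRange(w,(0,0,150),(179,70,255)); m[265:]=0; m[:115]=0; m[:,:200]=0;m[:,370:]=0
k=max(cv2.findContours(m,0,2)[0],key=cv2.contourArea); ap=cv2.approxPolyDP(k,6,True).reshape(-1,2); print(np.c_[ap,onz(ci,ap,40)].round(1))
E
```

```text
ellipse ((291.7249450683594, 227.43882751464844), (34.497093200683594, 34.63039016723633), 165.4766387939453) centre [474.9 169.5  40. ] hull extents [40.1 38.2  0. ] mid [475.2 169.4  39.5]
green [285.76190476 202.04761905] 21 [445.1 169.6  40. ]
red [276.63636364 227.09090909] 11 [470.7 153.2  39.5]
ang green 3.1368381717522995 red -1.8212336711972492 radius 29.747642737794685 16.795855694197904 to go cw 1.3251134642300375
slots n 147 angle mod pi/2 -0.07639461703135675 0.6781346987882305 D mean [ 0.51129394 -0.03386477]
[[336.  122.  374.5 239.6  40. ]
 [209.  151.  372.4 103.4  40. ]
 [238.  262.  501.  100.3  40. ]
 [357.  254.  523.3 235.   40. ]]
```

```bash
python3 -m creep '0.010 0 -0.035 0 0 0 100;0.010 0 -0.035 0 0 0 100;0.010 0 -0.035 0 0 0 100;0.005 0 -0.015 0 0 0 100;0 0 0 0 0 0 100;0 0 0 0 0 0 100' && python3 - <<'E'
from m import *
im,c=cap('wrist','w2'); screw(cv2.imread('pics/w2.png'),c,(240,160,345,262))
p=proj(c,[[475,169,40]])[0].astype(int); print(p)
b=cv2.imread('pics/w2.png'); cv2.imwrite('pics/w2c.png',cv2.resize(b[p[1]-50:p[1]+50,p[0]-60:p[0]+60],None,fx=5,fy=5,interpolation=cv2.INTER_CUBIC))
E
```

```text
time: 1.82
tool_pos: [465.6, 165.8, 172.0]
tcp_rot: [-3.141, -0.002, 2.91]
contact_force: [0.1, 0.4, 0.3]
grip_width: 92.1
finger_force: 0.0
ellipse ((284.7182312011719, 234.69639587402344), (52.36806869506836, 52.4239616394043), 120.51148223876953) centre [475.8 168.4  40. ] hull extents [40.1 38.4  0. ] mid [476.2 168.   39.5]
green [275.66666667 196.11666667] 60 [446.3 168.6  40. ]
red [261.5862069  234.06896552] 29 [471.6 152.   39.5]
ang green 3.1341591528925417 red -1.8207320316442528 radius 29.46328387793373 16.912044911971826 to go cw 1.3282941226427916
slots n 323 angle mod pi/2 -0.0798435724032409 0.681531542214264 D mean [0.40552074 0.05337377]
[285 233]
```

View pics/w2c.png

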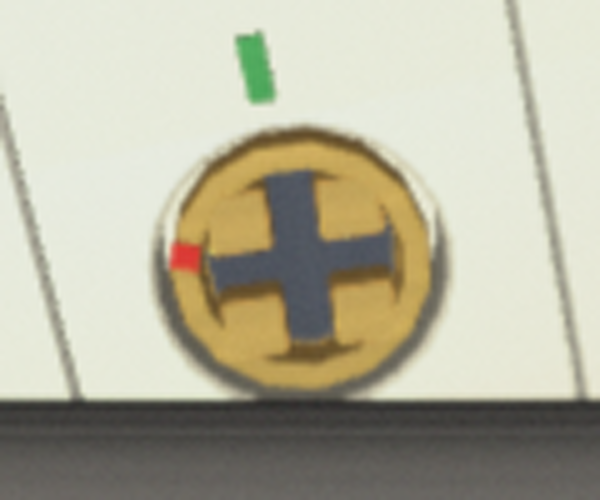

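The close view shows the red mark at the left rim, crop (185,257), and the green at (255,68). The slots are tilted a few degrees. I'll measure the grey slot floor in its own plane.

```bash
cat >> m.py <<'E'
def floor(im,c,box,z=32.5):
    h=cv2.cvtColor(im,cv2.COLOR_BGR2HSV); x0,y0,x1,y1=box; a=cv2.inRange(h,(100,35,30),(130,255,180)); q=np.zeros_like(a); q[y0:y1,x0:x1]=a[y0:y1,x0:x1]
    n,l,s,ce=cv2.connectedComponentsWithStats(q); i=1+np.argmax(s[1:,4]); ys,xs=np.nonzero(l==i); W=onz(c,np.c_[xs,ys],z)[:,:2]
    mid=(W.max(0)+W.min(0))/2; D=W-mid; r=np.hypot(*D.T); f=(r>6)&(r<14); v=np.exp(4j*np.arctan2(D[f,1],D[f,0])).mean()
    print('floor n',len(W),'mid',mid.round(1),'mean',W.mean(0).round(1),'ext',np.ptp(W,axis=0).round(1),'ang',np.angle(v)/4,abs(v))
E
python3 - <<'E'
from m import *
c=viewer.camera_info('wrist'); im=cv2.imread('pics/w2.png'); floor(im,c,(255,205,312,262))
# arm tips in crop -> world
t=np.array([[290,172],[310,340],[212,270],[392,248]])/5+[225,183]
W=onz(c,t,32.5); print(W.round(1), np.arctan2(*(W[1]-W[0])[1::-1]),np.arctan2(*(W[3]-W[2])[1::-1])-np.pi/2)
E
```

```text
floor n 277 mid [478.7 167.9] mean [478.7 168. ] ext [24.2 25.2] ang -0.07968889133928234 0.8276227274407965
[[466.  169.7  32.5]
 [492.8 166.6  32.5]
 [478.3 154.7  32.5]
 [481.2 182.   32.5]] -0.11393464070277505 -0.1041405618867568
```

```bash
python3 -m creep '0 -0.02 0.035 0 0 0 100;0 -0.02 0.035 0 0 0 100;0 -0.02 0.035 0 0 0 100;0.001 -0.04 0.003 0 0 0 100;0.001 -0.04 0.003 0 0 0 100;0.001 -0.04 0.003 0 0 0 100;0.001 -0.04 0.003 0 0 0 100;0.001 -0.04 0.003 0 0 0 100' && python3 -m creep '0.001 -0.04 0.003 0 0 -0.045 100;0.001 -0.04 0.003 0 0 -0.045 100;0.001 -0.040 0.003 0 0 0 100;0 -0.005 0 0 0 0 100;0 0 0 0 0 0 100;0 0 0 0 0 0 100' && python3 - <<'E'
from h import *
b,c=cap('wrist','w3'); im=cv2.imread('pics/w3.png'); h=cv2.cvtColor(im,cv2.COLOR_BGR2HSV)
m=cv2.inRange(h,(5,190,215),(25,255,255)); m[275:]=0
k=max(cv2.findContours(m,0,2)[0],key=cv2.contourArea); r=cv2.minAreaRect(k); B=onz(c,cv2.boxPoints(r),168); print(r,B.round(1),B.mean(0),[np.arctan2(*(B[(i+1)%4]-B[i])[1::-1]).round(3) for i in range(4)])
print(readout.get_obs()['tool_pos'])
E
```

```text
time: 2.53
tool_pos: [471.2, -96.3, 294.9]
tcp_rot: [-3.141, 0.004, 2.909]
contact_force: [1.7, 0.5, 0.1]
grip_width: 91.8
finger_force: 0.0
time: 3.03
tool_pos: [474.4, -219.4, 302.5]
tcp_rot: [3.141, 0.001, 2.818]
contact_force: [-0.2, 1.0, -0.5]
grip_width: 91.9
finger_force: 0.0
((293.5, 238.0), (1.0, 0.0), 180.0) [[ 490.7 -212.5  168. ]
 [ 490.7 -212.5  168. ]
 [ 490.5 -213.2  168. ]
 [ 490.5 -213.2  168. ]] [ 490.60529678 -212.81164753  168.        ] [np.float64(0.0), np.float64(-1.895), np.float64(0.0), np.float64(1.246)]
[ 474.50459084 -218.7899203   302.24434708]
```

View pics/w3.png

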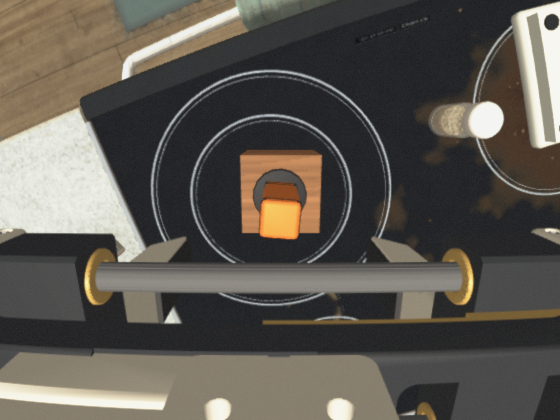

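The handle top is at ~(280,219), with the stand square to the image. The handle is turned a few degrees relative to the stand. I'll tighten the mask.

```bash
python3 - <<'E'
from h import *
c=viewer.camera_info('wrist'); im=cv2.imread('pics/w3.png'); h=cv2.cvtColor(im,cv2.COLOR_BGR2HSV)
print(h[205,280],h[219,280],h[235,280],h[192,280])
m=cv2.inRange(h,(5,150,200),(25,255,255)); m[262:]=0
k=max(cv2.findContours(m,0,2)[0],key=cv2.contourArea); r=cv2.minAreaRect(k); B=onz(c,cv2.boxPoints(r),168); print(r,B.round(1),B.mean(0),[np.arctan2(*(B[(i+1)%4]-B[i])[1::-1]).round(3) for i in range(4)])
E
```

```text
[ 19 160 247] [ 20 161 247] [ 17 174 247] [ 11 189 136]
((279.40435791015625, 219.1003875732422), (39.11326599121094, 36.94752883911133), 4.969740867614746) [[ 480.7 -236.2  168. ]
 [ 455.2 -224.8  168. ]
 [ 466.4 -199.1  168. ]
 [ 492.3 -209.7  168. ]] [ 473.66207466 -217.45995814  168.        ] [np.float64(2.722), np.float64(1.16), np.float64(-0.39), np.float64(-1.985)]
```

```bash
python3 -m creep '0 0.001 -0.03 0 0 -0.04 100;0 0 -0.03 0 0 -0.04 100;0 0 -0.03 0 0 0 100;0 0 -0.03 0 0 0 100;0 0 -0.011 0 0 0 100;0 0 0 0 0 0 100;0 0 0 0 0 0 0;0 0 0 0 0 0 0' && python3 -m creep '0 0 0 0 0 0 0;0 0 0 0 0 0 0;0 0 0 0 0 0 0;0 0 0 0 0 0 0;0 0 0 0 0 0 0;0 0 0 0 0 0 0'
```

```text
time: 3.75
tool_pos: [475.5, -218.6, 171.8]
tcp_rot: [-3.141, 0.003, 2.739]
contact_force: [0.5, 0.8, 0.9]
grip_width: 82.7
finger_force: 0.0
time: 4.25
tool_pos: [474.6, -219.3, 170.4]
tcp_rot: [3.141, 0.0, 2.738]
contact_force: [0.4, 0.5, 0.5]
grip_width: 42.9
finger_force: 0.0
```

```bash
python3 -m creep '0 0 0 0 0 0 0;0 0 0 0 0 0 0;0 0 0 0 0 0 0;0 0 0 0 0 0 0;0 0 0 0 0 0 0;0 0 0 0 0 0 0' && python3 -m creep '0 0 0.02 0 0 0 0;0 0 0.035 0 0 0 0;0 0 0.035 0 0 0 0;0 0 0.03 0 0 0 0;0 0 0 0 0 0 0;0 0 0 0 0 0 0;0 0 0 0 0 0 0'
```

```text
time: 4.75
tool_pos: [474.6, -219.2, 170.2]
tcp_rot: [3.141, -0.0, 2.738]
contact_force: [-0.3, -0.0, -0.6]
grip_width: 29.9
finger_force: 30.0
time: 5.33
tool_pos: [474.1, -219.0, 289.2]
tcp_rot: [3.141, -0.002, 2.738]
contact_force: [-0.3, 0.6, -1.9]
grip_width: 30.0
finger_force: 30.0
```

```bash
python3 -m creep '0 0.02 0 0 0 0 0;0 0.038 0 0 0 0 0;0 0.038 0 0 0 0.1 0;0 0.038 0 0 0 0.1 0;0 0.038 0 0 0 0.1 0;0 0.038 0 0 0 0 0;0 0.038 0 0 0 0 0;0 0.038 0 0 0 0 0' && python3 -m creep '0.001 0.038 0 0 0 0 0;0.001 0.038 0 0 0 0 0;0.001 0.024 -0.03 0 0 0 0;0 0 -0.032 0 0 0 0;0 0 0 0 0 0 0;0 0 0 0 0 0 0' && python3 - <<'E'
from m import *
print(readout.get_obs()['tool_pos'])
b,c=cap('scene','s4'); im=cv2.imread('pics/s4.png'); p=proj(c,[[477,168,40],[477,168,68]]).astype(int); print(p); x,y=p[0]
cv2.imwrite('pics/s4c.png',cv2.resize(im[y-60:y+30,x-60:x+60],None,fx=6,fy=6,interpolation=cv2.INTER_CUBIC))
E
```

```text
time: 6.0
tool_pos: [473.4, 68.5, 288.3]
tcp_rot: [-3.141, -0.004, 3.038]
contact_force: [1.5, -0.7, -1.7]
grip_width: 29.6
finger_force: 30.0
time: 6.5
tool_pos: [476.1, 166.5, 225.9]
tcp_rot: [-3.139, -0.007, 3.038]
contact_force: [-0.6, 0.7, 0.3]
grip_width: 29.7
finger_force: 30.0
[476.10678891 166.49767329 225.94303483]
[[228 191]
 [228 183]]
```

View pics/s4c.png

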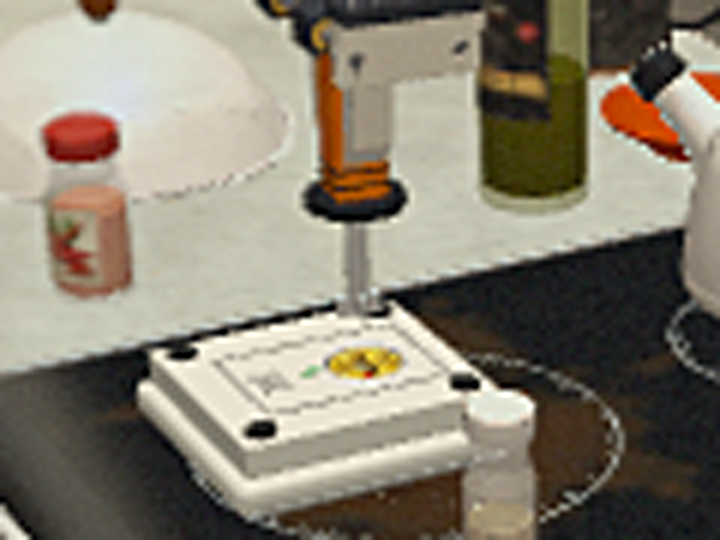

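The scene view shows the driver hanging straight above the scale: bit end at ~(227.5,183), screw at ~(229,191). I'll take the columns more exactly.

```bash
python3 - <<'E'
from m import *
c=viewer.camera_info('scene'); im=cv2.imread('pics/s4.png'); h=cv2.cvtColor(im,cv2.COLOR_BGR2HSV)
x,y=228,191
m=cv2.inRange(h,(14,80,80),(35,255,255))[y-12:y+12,x-14:x+16]|cv2.inRange(h,(0,150,60),(14,255,255))[y-12:y+12,x-14:x+16]
k=max(cv2.findContours(m,0,2)[0],key=cv2.contourArea); hl=cv2.convexHull(k).reshape(-1,2)+[x-14,y-12]; print('brass box',hl.min(0),hl.max(0)); mid=(hl.min(0)+hl.max(0))/2
print('screw z40',mid,onz(c,[mid],39.7))
for r in range(168,182,3): print(r,im[r,220:236].mean(1).round().astype(int))
print(proj(c,[[477,167,39.7],[476.1,166.5,68],[476.1,166.5,95],[476.1,166.5,110],[486,166.5,39.7]]))
E
```

```text
brass box [223 189] [234 193]
screw z40 [228.5 191. ] [[478.42878982 171.10862497  39.7       ]]
168 [199 200 205 210 220 138 107 143 137 180 203 200 199 198 197 196]
171 [194 195 195 195 200 159 127 130 120 171 192 187 187 189 194 192]
174 [192 189 188 190 192 150 125 130 122 144 192 192 191 190 190 191]
177 [187 187 186 189 193 175 125 129 122 148 191 194 197 200 184 174]
180 [181 170 186 182 215 185 127 142 186 130 144  73  11   1  12  13]
[[228.65554223 191.56029558]
 [228.14051065 183.64890724]
 [227.82162829 175.86247976]
 [227.64289035 171.48187722]
 [231.24032018 191.02906272]]
```

```bash
python3 -m creep '0.0018 0.0007 -0.013 0 0 0 0;0 0 -0.013 0 0 0 0;0 0 0 0 0 0 0;0 0 0 0 0 0 0' && python3 -m creep '0 0 -0.002 0 0 0 0;0 0 -0.002 0 0 0 0;0 0 0 0 0 0 0'; python3 -m creep '0 0 -0.002 0 0 0 0;0 0 0 0 0 0 0'
```

```text
time: 6.88
tool_pos: [480.0, 166.7, 203.3]
tcp_rot: [3.141, 0.001, 3.036]
contact_force: [0.4, 0.2, -1.1]
grip_width: 30.1
finger_force: 30.0
time: 7.13
tool_pos: [479.6, 167.3, 198.8]
tcp_rot: [3.141, 0.001, 3.037]
contact_force: [0.3, 0.1, -1.4]
grip_width: 30.0
finger_force: 30.0
time: 7.3
tool_pos: [479.5, 167.4, 196.3]
tcp_rot: [3.141, 0.0, 3.038]
contact_force: [0.5, 0.7, -1.4]
grip_width: 29.7
finger_force: 30.0
```

```bash
python3 -m creep '-0.0012 0 0 0 0 0 0;0 0 0 0 0 0 0;0 0 0 0 0 0 0'; python3 -m creep '0 0 -0.002 0 0 0 0;0 0 0 0 0 0 0;0 0 0 0 0 0 0'; python3 -m creep '0 0 -0.002 0 0 0 0;0 0 0 0 0 0 0;0 0 0 0 0 0 0'
```

```text
time: 7.55
tool_pos: [478.1, 167.5, 196.3]
tcp_rot: [3.142, -0.0, 3.038]
contact_force: [0.4, 0.2, -2.0]
grip_width: 29.8
finger_force: 30.0
time: 7.8
tool_pos: [478.1, 167.4, 194.1]
tcp_rot: [-3.142, -0.0, 3.038]
contact_force: [0.5, 0.4, -1.0]
grip_width: 29.8
finger_force: 30.0
time: 8.05
tool_pos: [478.1, 167.4, 192.1]
tcp_rot: [-3.142, -0.0, 3.038]
contact_force: [0.3, 0.8, -2.9]
grip_width: 30.0
finger_force: 30.0
```

The bit is inside the slots, below the head's top, with no contact force. Next I'll press it home.

```bash
python3 -m creep '0 0 -0.002 0 0 0 0;0 0 0 0 0 0 0;0 0 0 0 0 0 0'; python3 -m creep '0 0 -0.001 0 0 0 0;0 0 0 0 0 0 0;0 0 0 0 0 0 0';  python3 -m creep '0 0 -0.001 0 0 0 0;0 0 0 0 0 0 0;0 0 0 0 0 0 0'; python3 -c "
from plant import readout as r;print(r.get_obs()['moment'])"
```

```text
time: 8.3
tool_pos: [478.2, 167.4, 190.1]
tcp_rot: [3.142, -0.0, 3.038]
contact_force: [-1.1, 0.1, -2.0]
grip_width: 29.9
finger_force: 30.0
time: 8.55
tool_pos: [478.2, 167.4, 189.2]
tcp_rot: [3.142, -0.0, 3.038]
contact_force: [0.9, 0.2, -1.4]
grip_width: 29.8
finger_force: 30.0
time: 8.8
tool_pos: [478.3, 167.4, 188.8]
tcp_rot: [3.141, 0.001, 3.038]
contact_force: [-1.0, -0.4, 4.5]
grip_width: 29.6
finger_force: 30.0
[-0.11570243  0.3368392  -0.02022194]
```

```bash
python3 -m creep '0 0 -0.001 0 0 0 0;0 0 0 0 0 0 0;0 0 0 0 0 0 0'; python3 -m creep '0 0 -0.001 0 0 0 0;0 0 0 0 0 0 0;0 0 0 0 0 0 0'; python3 -c "
from plant import readout as r;print(r.get_obs()['moment'])"
```

```text
time: 9.05
tool_pos: [478.4, 167.5, 188.6]
tcp_rot: [3.141, 0.001, 3.038]
contact_force: [-3.9, -1.4, 12.9]
grip_width: 30.3
finger_force: 30.0
time: 9.3
tool_pos: [478.8, 167.5, 188.4]
tcp_rot: [3.141, 0.003, 3.038]
contact_force: [-4.0, -1.1, 17.5]
grip_width: 29.7
finger_force: 30.0
[-0.30991803  1.07185404 -0.02295136]
```

```bash
python3 -m creep '-0.0006 -0.0002 -0.001 0 0 0 0;0 0 0 0 0 0 0;0 0 0 0 0 0 0'; python3 -m creep '0 0 -0.001 0 0 0 0;0 0 0 0 0 0 0;0 0 0 0 0 0 0'; python3 -c "
from plant import readout as r;print(r.get_obs()['moment'])"
```

```text
time: 9.55
tool_pos: [478.7, 167.4, 188.2]
tcp_rot: [3.14, 0.005, 3.038]
contact_force: [-4.2, -0.9, 22.4]
grip_width: 29.8
finger_force: 30.0
time: 9.8
tool_pos: [479.4, 167.3, 188.0]
tcp_rot: [3.14, 0.007, 3.038]
contact_force: [-3.1, -2.8, 27.2]
grip_width: 29.9
finger_force: 30.0
[-0.51990578  0.96135729  0.06908572]
```

```bash
python3 -m creep '-0.0008 0 -0.0012 0 0 0 0;0 0 0 0 0 0 0;0 0 0 0 0 -0.04 0;0 0 0 0 0 -0.04 0;0 0 0 0 0 0 0'; python3 -c "
from plant import readout as r;print(r.get_obs()['moment'])"; python3 -m creep '0 0 -0.0001 0 0 -0.04 0;0 0 -0.0001 0 0 -0.04 0;0 0 -0.0002 0 0 -0.04 0;0 0 0 0 0 0 0';python3 -c "
from plant import readout as r;print(r.get_obs()['moment'])"
```

```text
time: 10.22
tool_pos: [479.4, 167.1, 187.4]
tcp_rot: [3.139, 0.009, 2.956]
contact_force: [-1.4, -2.4, 28.5]
grip_width: 29.7
finger_force: 30.0
[-0.94972871  0.63539719 -0.0041664 ]
time: 10.55
tool_pos: [479.3, 166.9, 186.8]
tcp_rot: [3.139, 0.009, 2.836]
contact_force: [-2.3, -4.4, 28.1]
grip_width: 30.1
finger_force: 30.0
[-1.12830966  0.58195235 -0.02282163]
```

```bash
python3 -m creep '-0.0004 0 -0.0004 0 0 -0.04 0;0 0 -0.0003 0 0 -0.04 0;0 0 -0.0003 0 0 -0.04 0;0 0 -0.0002 0 0 -0.04 0;0 0 0 0 0 0 0';python3 -c "
from plant import readout as r;print(r.get_obs()['moment'])"
```

```text
time: 10.97
tool_pos: [479.1, 166.7, 186.0]
tcp_rot: [3.138, 0.009, 2.676]
contact_force: [-4.0, -6.3, 31.2]
grip_width: 29.6
finger_force: 30.0
[-1.53897155  0.76150272  0.00566328]
```

```bash
python3 - <<'E'
from m import *
b,c=cap('scene','s5'); im=cv2.imread('pics/s5.png'); x,y=228,188
cv2.imwrite('pics/s5c.png',cv2.resize(im[y-58:y+24,x-50:x+50],None,fx=7,fy=7,interpolation=cv2.INTER_CUBIC))
E
```

```text
(no output)
```

View pics/s5c.png

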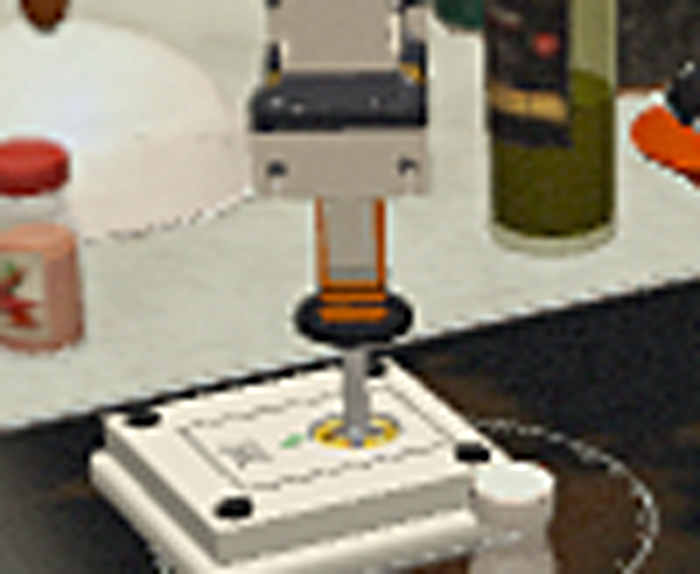

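The bit is seated in the screw and the driver is upright. The red mark isn't resolvable by eye at ~(345,440) in the crop, so I'll compare the pixels.

```bash
python3 - <<'E'
from m import *
c=viewer.camera_info('scene')
for f in('s4','s5'):
    im=cv2.imread(f'pics/{f}.png').astype(int)[187:197,220:238]; print(f); print((im[:,:,2]-im[:,:,1]))
R=17
for a in(-1.82,-2.0,-2.2,-2.4,-3.14): print(a,proj(c,[[477+R*np.cos(a),167.5+R*np.sin(a),39-(4.6*(-1.82-a)if a>-3.2 else 0)]]))
E
```

```text
s4
[[  6   7   5   7   5   6   7   5   6   7   6   6   6   7   6   7   6   7]
 [  7   7   6   7   6   5   4   3   3   1   3   3   4   6   5   7   7   5]
 [  8   6   5   6   2  21  15  30  33  31   6  25  24   3   4   6   7   7]
 [  7   7   6  21  30  17  31  42  34  20  34  36  36  25  27   6   6   7]
 [ 12   9   1  30  30  35  39  24  26  35  28  30  30  48  23   4   6   7]
 [-51 -18   6  38  36  37  33  22   6  19  21  29  32  37  17   6   6   6]
 [  0   8   7   9  25  14  34  31  73 157  27  23  16  10   5   6   7   7]
 [  9   9   5   6   4   4   3   1   6  -2   0   4   4   5   6   5   5   6]
 [  8   7   7   6   7   7   5   4   5   4   4   4   4   6   4   5   7   7]
 [  7   7   6   7   6   6   8   4   8   6   5   7   7   6   7   7   7   6]]
s5
[[  5   6   6   4   8   6   7   6   4   7   5   7   7   6   6   7   6   6]
 [  6   7   7   8   6   5   5   5   7   7   6   5   5   7   7   7   5   6]
 [  6   7   7   6   3   2   2   4   4   4   5  17   7   5   6   6   7   7]
 [  7   8   4   4  24  13  17   6   5   5  -1   8  15  24   4   6   6   7]
 [ 11   9   2  29  38  24  12   4  -6   6   2   2  12  40  22   3   7   6]
 [-52 -18   1  30  34  38  19  14  -1  -4  25  22   8  34  22   5   7   7]
 [  0   8   7   9  23  22  25  66  13   3  31  30  16  10   6   5   5   5]
 [ 10   8   7   6   5   5   4   4  10   6   5   4   6   6   6   6   5   5]
 [  7   8   7   6   6   6   6   5   6   5   5   6   6   8   7   5   6   6]
 [  7   7   6   7   7   6   7   6   5   5   7   6   6   6   6   7   7   7]]
-1.82 [[229.6611864  193.87290884]]
-2.0 [[228.71645849 194.18172137]]
-2.2 [[227.66404588 194.43871259]]
-2.4 [[226.65093582 194.60502453]]
-3.14 [[223.89011717 194.53255352]]
```

```bash
python3 -m creep '-0.0003 -0.0006 -0.0003 0 0 -0.04 0;0 0 -0.0002 0 0 -0.04 0;0 0 -0.0002 0 0 -0.04 0;0 0 -0.0002 0 0 -0.04 0;0 0 -0.0002 0 0 -0.04 0;0 0 0 0 0 0 0'; python3 -m creep '-0.0002 -0.0004 -0.0002 0 0 -0.04 0;0 0 -0.0002 0 0 -0.04 0;0 0 -0.0002 0 0 -0.04 0;0 0 -0.0002 0 0 -0.04 0;0 0 -0.0002 0 0 -0.04 0;0 0 0 0 0 0 0';python3 -c "
from plant import readout as r;print(r.get_obs()['moment'])"
```

```text
time: 11.52
tool_pos: [478.7, 166.1, 185.0]
tcp_rot: [3.136, 0.008, 2.476]
contact_force: [-3.6, -5.2, 32.7]
grip_width: 30.0
finger_force: 30.0
time: 12.02
tool_pos: [478.4, 165.8, 184.1]
tcp_rot: [3.135, 0.006, 2.276]
contact_force: [-4.6, -5.2, 33.1]
grip_width: 29.6
finger_force: 30.0
[-1.53148399  1.06141998 -0.12488083]
```

```bash
python3 -m creep '-0.0002 -0.0004 -0.0002 0 0 -0.04 0;0 0 -0.0002 0 0 -0.04 0;0 0 -0.0002 0 0 -0.04 0;0 0 -0.0002 0 0 -0.04 0;0 0 -0.0002 0 0 -0.04 0;0 0 0 0 0 0 0'; python3 -m creep '-0.0002 -0.0004 -0.0002 0 0 -0.04 0;0 0 -0.0002 0 0 -0.04 0;0 0 -0.0002 0 0 -0.04 0;0 0 -0.0002 0 0 -0.04 0;0 0 -0.0002 0 0 -0.04 0;0 0 0 0 0 0 0';python3 -c "
from m import *
print(readout.get_obs()['moment'])
b,c=cap('scene','s6'); im=b.astype(int)[187:197,220:238]; print((im[:,:,0]-im[:,:,1]))"
```

```text
time: 12.52
tool_pos: [478.0, 165.5, 183.2]
tcp_rot: [3.134, 0.005, 2.076]
contact_force: [-4.7, -4.7, 34.7]
grip_width: 30.0
finger_force: 30.0
time: 13.02
tool_pos: [477.6, 165.2, 182.2]
tcp_rot: [3.134, 0.002, 1.876]
contact_force: [-7.3, -3.6, 36.6]
grip_width: 30.0
finger_force: 30.0
[-1.29860397  1.53666031 -0.01569843]
[[  5   8   5   6   6   7   7   4   3   5   5   6   6   7   7   5   6   6]
 [  7   7   6   6   6   6   4   5   5   7   8   7   7   7   7   6   4   4]
 [  7   6   7   6   4   4   5   5   5   6   4   6   7   6   7   6   7   8]
 [  8   7   5   7   4   5   3   7   5   4   5  -2   1   3   3   7   7   7]
 [ 11  10   5   2  22  21   4   5   5   5   6   5  32  26   9   4   7   6]
 [-51 -18   3  19  32  38  -3  -8   7   2 -20   6  19  38  14   7   6   7]
 [ -2   8   7  11  24  24  11   3   3   6   3  17  18  16   6   6   7   7]
 [  9   7   7   6   5   5   6   6  15   8   6   6   4   4   5   5   6   5]
 [  8   6   6   7   6   7   7   6   6   6   6   5   6   7   6   6   6   6]
 [  7   7   7   6   6   5   7   5   5   6   6   6   6   6   6   7   6   7]]
```

```bash
python3 -m creep '-0.0004 0 0 0 0 -0.04 0;0 0 -0.0001 0 0 -0.04 0;0 0 -0.0002 0 0 -0.04 0;0 0 -0.0002 0 0 -0.04 0;0 0 0 0 0 0 0';python3 -c "
from m import *
print(readout.get_obs()['moment'])"; python3 -m creep '-0.0004 0 -0.0001 0 0 -0.04 0;0 0 0 0 0 -0.04 0;0 0 0 0 0 0 0';python3 -c "
from m import *
print(readout.get_obs()['moment'])"
```

```text
time: 13.48
tool_pos: [477.6, 165.4, 181.9]
tcp_rot: [3.132, 0.001, 1.717]
contact_force: [-4.9, -3.8, 35.9]
grip_width: 29.7
finger_force: 30.0
[-1.00670716  1.22372134  0.20800746]
time: 13.73
tool_pos: [477.1, 165.5, 181.8]
tcp_rot: [3.132, 0.0, 1.637]
contact_force: [-5.0, -2.8, 37.0]
grip_width: 29.7
finger_force: 30.0
[-1.01615402  1.47196444  0.42689271]
```

```bash
python3 -m creep '0 0 0 0 0 -0.04 0;0 0 0 0 0 -0.03 0;0 0 0 0 0 0 0';python3 -c "
from m import *
print(readout.get_obs()['moment'])"
```

```text
time: 13.98
tool_pos: [477.2, 165.8, 181.6]
tcp_rot: [3.132, -0.001, 1.569]
contact_force: [-4.2, -2.1, 35.1]
grip_width: 30.4
finger_force: 30.4
[-0.57630436  1.15344991  0.8986133 ]
```

At the stop: moment 0.9 N m and no more sinking. I'll unload, withdraw straight up and look.

```bash
python3 -m creep '0.0005 0 0.002 0 0 0.05 0;0.0005 0 0.002 0 0 0.04 0;0 0 0.002 0 0 0 0;0 0 0 0 0 0 0;0 0 0 0 0 0 0';python3 -c "
from m import *
print(readout.get_obs()['moment'])"
```

```text
time: 14.4
tool_pos: [477.1, 165.5, 183.3]
tcp_rot: [3.138, -0.0, 1.657]
contact_force: [5.5, 0.2, 1.1]
grip_width: 29.8
finger_force: 29.9
[-0.19116089 -1.38427937  0.09174731]
```

```bash
python3 -m creep '0 0 0.004 0 0 0 0;0 0 0.004 0 0 0 0;0 0 0.01 0 0 0 0;0 0 0.03 0 0 0 0;0 0 0.03 0 0 0 0;0 0 0.03 0 0 0 0;0 0 0 0 0 0 0;0 0 0 0 0 0 0' && python3 - <<'E'
from m import *
b,c=cap('top','t7'); b2,c2=cap('scene','s7'); b3,c3=cap('wrist','w7')
for f in('s7',):
    im=cv2.imread(f'pics/{f}.png').astype(int)[187:197,218:238]; print((im[:,:,2]-im[:,:,1]))
E
```

```text
time: 15.07
tool_pos: [475.5, 165.6, 292.0]
tcp_rot: [3.14, -0.0, 1.657]
contact_force: [-0.2, -0.1, -1.5]
grip_width: 29.6
finger_force: 29.9
[[  7   5   5   6   5   5   6   6   7   7   7   7   6   5   7   6   7   6
    5   7]
 [  6   6   7   7   7   6   9   6   7   5   7   5   6   5   5   6   7   7
    6   6]
 [  6   6   7   6   7   5   6   3   4   4   4   4   3   1   5   6   6   7
    7   5]
 [  6   7   7   8   6   4   3   1   0  14  12  13  11  35   5   0   3   7
    7   7]
 [  9  11  11   9   5   1  20  22  33  36  31  28  27  37  21  24   7   6
    6   6]
 [ 11 -35 -53 -17   4  20  33  33  36  37  41  38  38  34  33  37  15   6
    6   6]
 [-33 -48   1   9   7  10  24  25  48  24  37  41  28  28  17  11   5   6
    8   8]
 [  9  10   9   8   6   4   5   4   3   1  10   3   3   4   5   5   6   6
    6   6]
 [  8   6   7   7   7   6   6   5   5   6   7   6   6   6   6   6   6   5
    7   6]
 [  6   7   6   6   7   6   7   7   6   5   5   5   5   6   6   6   6   6
    6   6]]
```

```bash
python3 -m creep '0 -0.008 0 0 0 0.12 0;0 -0.008 0 0 0 0.12 0;0 -0.008 0 0 0 0.12 0;0 -0.008 0 0 0 0.12 0;0 -0.008 0 0 0 0.12 0;0 -0.008 0 0 0 0.12 0;0 -0.008 0 0 0 0.12 0;0 -0.008 0 0 0 0.12 0' && python3 -m creep '0 0 0 0 0 0.12 0;0 0 0 0 0 0 0;0 0 0 0 0 0 0' && python3 - <<'E'
from m import *
b,c=cap('wrist','w8'); im=cv2.imread('pics/w8.png'); p=proj(c,[[476.5,167.5,35]])[0].astype(int); print(p); x,y=p
try: screw(im,c,(x-30,y-42,x+30,y+30))
except Exception as e: print(e)
y=max(y,60);x=min(x,480);cv2.imwrite('pics/w8c.png',cv2.resize(im[y-60:y+60,x-80:x+80],None,fx=5,fy=5,interpolation=cv2.INTER_CUBIC))
E
```

```text
time: 15.88
tool_pos: [474.9, 101.0, 289.1]
tcp_rot: [-3.14, -0.003, 2.623]
contact_force: [0.2, -0.3, -1.7]
grip_width: 29.5
finger_force: 29.8
time: 16.13
tool_pos: [475.2, 101.4, 289.6]
tcp_rot: [-3.141, -0.003, 2.734]
contact_force: [-0.5, 0.3, -0.7]
grip_width: 29.4
finger_force: 29.9
[335 168]
ellipse ((335.7132873535156, 167.90541076660156), (35.682613372802734, 36.26435089111328), 85.54230499267578) centre [475.5 167.4  40. ] hull extents [38.4 38.1  0. ] mid [475.8 167.5  39.5]
green [326.86956522 141.65217391] 23 [446.3 168.7  40. ]
red [330.38461538 153.38461538] 13 [459.1 167.7  39.5]
ang green 3.09431640340433 red 3.117470635337597 radius 29.2176253891354 16.389279604502473 to go cw 0.023154231933267155
slots n 172 angle mod pi/2 0.2503192662091256 0.695376724111478 D mean [ 0.12896772 -0.2904761 ]
```

View pics/w8c.png

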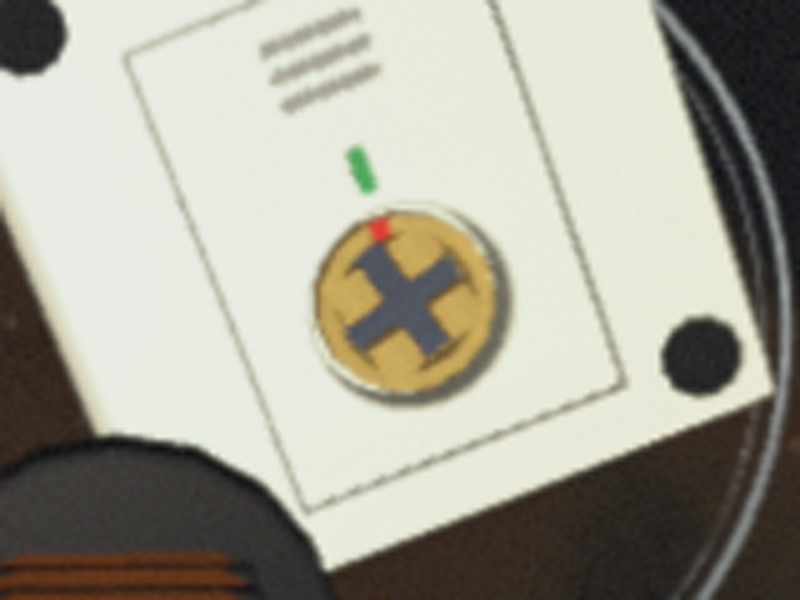

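Red (380,230) lines up with green (360,170), so the screw is home. Now I'll return the driver to the stand.

```bash
python3 -m creep '0 -0.04 0 0 0 0 0;0 -0.04 0 0 0 0 0;0 -0.04 0 0 0 0 0;0 -0.04 0 0 0 0 0;0 -0.04 0 0 0 0 0;0 -0.04 0 0 0 0 0;0 -0.04 0 0 0 0 0;0 -0.04 0 0 0 0 0' && python3 -m creep '0 0 0 0 0 0 0;0 0 0 0 0 0 0;0 0 0 0 0 0 0'; python3 - <<'E'
from m import *
c=viewer.camera_info('wrist')
print(readout.get_obs()['joint_positions'].round(2))
E
```

```text
time: 16.85
tool_pos: [475.3, -220.1, 290.4]
tcp_rot: [3.141, -0.001, 2.735]
contact_force: [0.5, 0.2, -2.0]
grip_width: 29.7
finger_force: 29.9
time: 17.1
tool_pos: [475.5, -218.0, 290.1]
tcp_rot: [3.141, -0.002, 2.735]
contact_force: [0.5, 0.3, -1.9]
grip_width: 30.1
finger_force: 29.9
[-0.58  0.34  1.53  0.    1.27 -1.74]
```

```bash
python3 -m creep '-0.001 -0.001 -0.02 0 0 0 0;0 0 -0.03 0 0 0 0;0 0 -0.015 0 0 0 0;0 0 0 0 0 0 0;0 0 -0.01 0 0 0 0;0 0 -0.01 0 0 0 0;0 0 0 0 0 0 0' && python3 -m creep '0 0 -0.012 0 0 0 0;0 0 -0.01 0 0 0 0;0 0 -0.006 0 0 0 0;0 0 -0.003 0 0 0 0;0 0 0 0 0 0 0;0 0 0 0 0 0 0'
```

```text
time: 17.68
tool_pos: [474.4, -218.7, 204.6]
tcp_rot: [3.141, -0.002, 2.738]
contact_force: [-0.9, 0.2, -1.8]
grip_width: 30.1
finger_force: 29.9
time: 18.18
tool_pos: [474.8, -219.7, 174.9]
tcp_rot: [3.141, 0.0, 2.738]
contact_force: [0.3, -0.4, -1.2]
grip_width: 30.2
finger_force: 29.9
```

```bash
python3 -m creep '0 0 -0.002 0 0 0 0;0 0 -0.001 0 0 0 0;0 0 0 0 0 0 0;0 0 0 0 0 0 0'; python3 -m creep '0 0 -0.001 0 0 0 0;0 0 0 0 0 0 0;0 0 0 0 0 0 0'; python3 -m creep '0 0 -0.001 0 0 0 0;0 0 0 0 0 0 0;0 0 0 0 0 0 0'
```

```text
time: 18.52
tool_pos: [474.8, -219.6, 171.9]
tcp_rot: [3.142, 0.0, 2.738]
contact_force: [0.1, 0.4, -1.2]
grip_width: 29.7
finger_force: 29.9
time: 18.77
tool_pos: [474.7, -219.5, 170.7]
tcp_rot: [3.141, 0.0, 2.738]
contact_force: [-0.9, -0.7, -2.0]
grip_width: 30.4
finger_force: 29.9
time: 19.02
tool_pos: [474.8, -219.6, 170.0]
tcp_rot: [-3.142, 0.0, 2.738]
contact_force: [-0.9, 0.7, 1.9]
grip_width: 30.0
finger_force: 29.9
```

Contact at 170, with the collar resting on the block. I'll release and rise.

```bash
python3 -m creep '0 0 -0.0004 0 0 0 0;0 0 0 0 0 0 100;0 0 0 0 0 0 100;0 0 0 0 0 0 100;0 0 0 0 0 0 100;0 0 0 0 0 0 100;0 0 0 0 0 0 100;0 0 0 0 0 0 100' && python3 -m creep '0 0 0 0 0 0 100;0 0 0 0 0 0 100;0 0 0 0 0 0 100;0 0 0.01 0 0 0 100;0 0 0.02 0 0 0 100;0 0 0.03 0 0 0 100;0 0 0.035 0 0 0 100;0 0 0.035 0 0 0 100' && python3 -m creep '0 0 0.02 0 0 0 100;0 0 0 0 0 0 100;0 0 0 0 0 0 100;0 0 0 0 0 0 100' && python3 - <<'E'
from m import *
b,c=cap('scene','s9'); w,cw=cap('wrist','w9')
im=cv2.imread('pics/s9.png'); im2=cv2.imread('pics/w9.png')
a=cv2.resize(im[150:290,200:390],(570,420)); cv2.imwrite('pics/e.png',np.hstack([a,im2[130:270,220:340].repeat(3,0)[:, :230]]))
h=cv2.cvtColor(im2,cv2.COLOR_BGR2HSV); m=cv2.inRange(h,(5,150,200),(25,255,255)); m[262:]=0
k=max(cv2.findContours(m,0,2)[0],key=cv2.contourArea); r=cv2.minAreaRect(k); B=onz(cw,cv2.boxPoints(r),168); print(B.mean(0),np.linalg.norm(B[0]-B[1]),np.linalg.norm(B[2]-B[1]))
E
```

```text
time: 19.68
tool_pos: [474.7, -219.6, 169.3]
tcp_rot: [3.141, -0.0, 2.738]
contact_force: [-0.3, -0.6, -0.7]
grip_width: 72.2
finger_force: 0.0
time: 20.35
tool_pos: [474.3, -219.3, 301.3]
tcp_rot: [3.141, -0.001, 2.738]
contact_force: [1.0, -0.2, 1.2]
grip_width: 91.8
finger_force: 0.0
time: 20.68
tool_pos: [474.3, -219.3, 318.9]
tcp_rot: [3.141, -0.001, 2.738]
contact_force: [0.5, -0.4, -0.1]
grip_width: 91.9
finger_force: 0.0
[ 472.46380356 -219.00797499  168.        ] 26.816184605629942 28.109186217500966
```

View pics/s9.png

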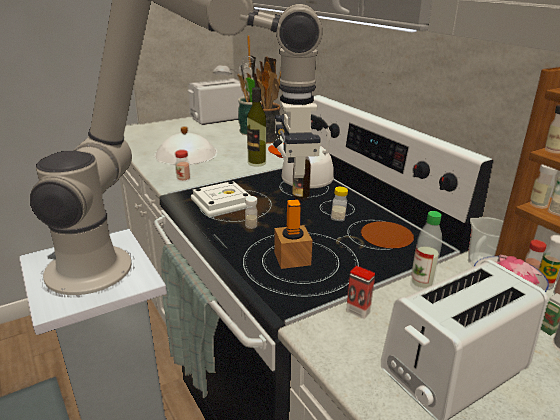

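The driver is upright in its stand at ~(293,220) with the collar on the block. The gripper is clear above it, and the other items are where they were.

```bash
python3 -c "
from plant import order; print(order.close_job())"
```

```text
the job is handed in; nothing more can be done
None
```

The job is done and handed in at about 21 s: the screw was turned clockwise to its stop with the red mark at the green one, the screwdriver is back upright and fully down in its stand, and the gripper is clear of everything.

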